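# Turn the back-to-front chisel round in its tray

## Task

Three yellow-handled chisels lie in the slots of the chisel tray; one lies back to front, its steel blade pointing away from the tray's red end board. Lift that chisel clear of the tray, turn it end for end and lay it gently back in its own slot, so that its blade points to the red end like the other two. Do not disturb the other two chisels, and do not drop it.

Things in the scene. Friction and masses are not known exactly. Their poses are not given: they have to be found in the camera images.
- chisel_mid (a point): Centre (half-way along and up) of the back-to-front chisel: loose, 0.2 kg, 264 mm long, lying flat, centre 25 mm above the bench. x axis towards the cutting edge, z up. Yellow flat-sided handle 28 mm wide (y), 30 mm high, from x = -134 to +5 mm; brass ferrule 24 mm thick to x = 21; steel blade 18 mm wide, 5 mm thick, to x = 130. Balances within 20 mm of this point: grip the handle here.
- tray_red (a point): Top middle of the tray's red end board. x points out of the tray along the slots, z up. Fixed dark tray, 334 (x) by 300 mm (y), centre 161 mm behind this point; floor 10 mm thick; ends 12 mm thick, 36 mm high. Slots at y = -88, 0, 88 mm, 310 mm long, 52 mm wide; round-topped dividers 36 mm wide, 36 mm high, absent for 116 mm across the tray's middle (finger room, floor only).
- mate_a_mid (a point): Centre of the second chisel (blade 24 mm wide, otherwise the same as the first), lying the right way round in another slot; x axis towards its cutting edge. To be left alone.
- mate_b_mid (a point): Centre of the third chisel (blade 12 mm wide, otherwise the same), lying the right way round in the remaining slot; x axis towards its cutting edge. To be left alone.

How it is judged:
By the outcome, as a careful person would: the job done as asked, in the order asked, and still so for the second after the job is handed in, with the robot touching nothing.
It also fails if it takes over 43 s, if anything falls off the work surface, if the arm or the gripper's body presses on something with over 40 N, if the wrist force passes 120 N, or if a joint passes its speed limit or range.

## Robot

A 6-joint arm with a two-finger parallel gripper is mounted at the origin on the work surface. World frame = base frame: x ahead of the robot, y to its left, z up, the work surface at z = 0. Lengths are in m, angles in rad, forces in N, time in s.
With the tool pointing down it reaches from about 0.35 to 0.95 m from the base axis. Payload 17.4 kg.
Tool frame: the origin (TCP) lies on the centre line of the jaws, within the pads' length; the fingertips stand 19 mm ahead of it and the grasp point (between the pads) is the TCP; z points along the fingers, y is the line along which they close (so a half turn about z gives the same grasp; the last joint's range is limited). The gripper opens to 93 mm and grips with 3 to 60 N. Pads are 15 mm wide; open, the fingers measure 128 mm over their backs; the gripper's body (75 mm by 188 mm) begins 65 mm behind the grasp point.
Start: joints at [-1.218, 0.116, 1.442, -0, 1.584, -0.038], TCP at [0.257, -0.624, 0.238] pointing down, gripper open.
Joint ranges: [-2.83, 2.83], [-0.83, 2.19], [0.07, 2.5], [-1.14, 4.28], [0.01, 3], [-2.97, 2.97]. Speed limits (rad/s): [1.89, 1.89, 2.22, 3.14, 3.14, 3.14].

## Interface

Orientations are given as [roll, pitch, yaw] about the fixed x, y, z axes, in that order (R = Rz(yaw) Ry(pitch) Rx(roll)).
In Python, from rig import env, grab_frame gives the robot as it stands.
- The arm moves only by the shell command python3 -m crank 'ROWS' [FORCE]. ROWS is JSON, a list of rows, each a list of 7 numbers: the turn, a rotation vector about the world's x, y, z in rad, then the shift along the world's x, y, z in cm, then the opening, from 0 (shut) to 1 (fully open). In form: [[ax, ay, az, dx, dy, dz, grip], ...]. A call has 1 to 5 rows; each row shifts and turns the commanded pose from where the row before left it; what a row does not reach is not made up. A row lasts 1/8 s, in which the tool goes at most 62.5 mm and 10.7 degrees, less where a joint would pass 70% of its speed; a pose out of reach is approached as far as the arm can. A call is refused whole if a number of a shift passes 6.25 or a number of a turn 0.188, either way. A call with a gripper value outside its range is refused whole. The fingers move at their own pace and stop on an object; FORCE is the grip in N (left out, the last holds). Time passes only in rows, so rows that do not move let the fingers close. It gives the time, the measured TCP pose, the force, the opening and the grip force at its end, in the units of the state.
- env.state(): the state, without advancing time (a new reading comes with each control period).
- grab_frame(name): name is "scene" or "top"; returns a dict with "img" (384x512x3 uint8, red, green, blue), "depth" (384x512 float32, m along the optical axis (not along the pixel's ray), 0 where there is no reading), "camera_matrix" (3x3 intrinsics, pixels), "camera_from_world" (4x4, takes a point from world to camera coordinates). Camera axes: x right, y up, looking along -z (the intrinsics and any distortion apply to the point x, -y, -z); pixel columns grow to the right and rows downward; lengths in m; the calibration is good to about 2 mm. A picture is of the moment at which its call begins.
- env.job_done(): hands the job in; it is judged then, once.
The state is a dict: "time_s": time; "joints": joint angles; "joint_velocities": joint speeds; "tau": joint torques, N m; "ee_pos": TCP position; "ee_rot": TCP orientation; "ft_force": force on the tool from outside, world axes, zero at the start; "ft_torque": the same for the moment, N m; "opening": opening from 0.0 (shut) to 1.0 (fully open); "grasp_force": force on a finger pad.
Only numpy, scipy, OpenCV 4.12 (cv2) and the standard library are available. Lean on these libraries where they do the work, as an engineer would, in place of code of your own. Each camera call takes 0.05 s, during which the arm holds its last target. There are 200 camera calls.

## Working session

There is one attempt and no reset: what is moved stays moved. The work goes in short steps, Python scripts to look and compute and a shell command to move; the robot and the scene stay as the last step left them, time stands still between calls to the robot, and variables do not carry over. Pictures are saved under pics/ and viewed, at most 10 in all, crops included, and the job is handed in when it is done.

```bash
ls; mkdir -p pics; python3 - <<'E'
from rig import env, grab_frame
import cv2,numpy as np
for n in("scene","top"):
    f=grab_frame(n); cv2.imwrite(f"pics/{n}0.png",f["img"][:,:,::-1]); np.savez(f"{n}0.npz",**f)
    print(n,f["camera_matrix"].round(1).tolist(),f["camera_from_world"].round(3).tolist())
s=env.state();print(s)
E
```

```text
pics
scene [[498.8, 0.0, 261.0], [0.0, 498.8, 181.1], [0.0, 0.0, 1.0]] [[0.661, 0.75, 0.01, -0.373], [-0.524, 0.452, 0.722, 0.28], [0.537, -0.482, 0.692, -1.03], [0.0, 0.0, 0.0, 1.0]]
top [[454.2, 0.0, 260.7], [0.0, 454.2, 188.6], [0.0, 0.0, 1.0]] [[0.023, -1.0, 0.007, -0.022], [0.994, 0.024, 0.109, -0.61], [-0.109, 0.005, 0.994, -0.752], [0.0, 0.0, 0.0, 1.0]]
{'time_s': 0.1, 'joints': array([-1.21777617e+00,  1.16422790e-01,  1.44216632e+00,  1.82135799e-05,
        1.58400799e+00, -3.77894809e-02]), 'joint_velocities': array([ 0.00073368,  0.0002363 , -0.00128112,  0.00083414,  0.00143881,
        0.00030247]), 'tau': array([ 1.09425189e-03, -7.22889304e+01, -6.23866081e+01,  7.81187858e-02,
        2.28338601e-02, -9.55382325e-05]), 'ee_pos': array([ 0.25708157, -0.62395759,  0.23700923]), 'ee_rot': array([-3.14058962e+00, -5.61475374e-05,  3.90809840e-01]), 'ft_force': array([-0.72424343, -0.19873682, -0.47395285]), 'ft_torque': array([ 0.0244287 , -0.01335864, -0.05135717]), 'grasp_force': 0.0, 'opening': 1.0010601256600435}
```

View pics/scene0.png

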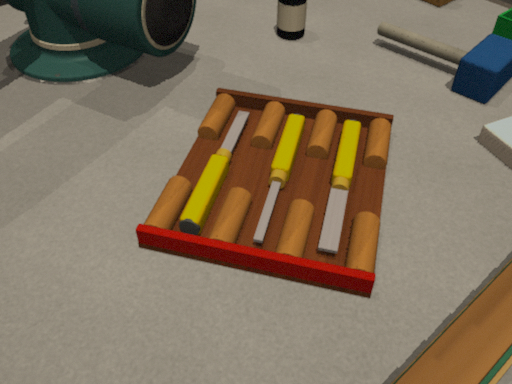

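View pics/top0.png

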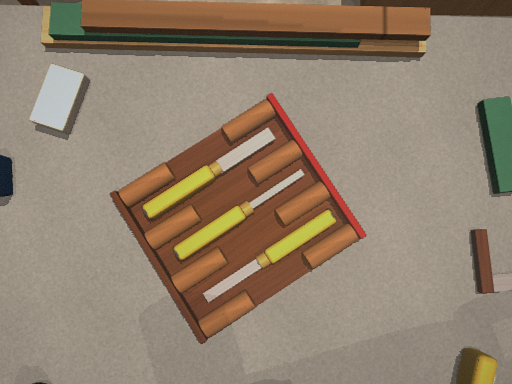

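The scene view shows the tray with its red board nearest that camera. The back-to-front chisel is the one on the robot-arm side: handle about (205,190), blade tip (245,115). In the top view its handle is about (300,236) and its blade runs to (207,297). The red board runs from (271,97) to (362,236).

```bash
cat > h.py <<'E'
import numpy as np,cv2
def ray(f,px):
    K=f["camera_matrix"];T=f["camera_from_world"];R=T[:3,:3]
    d=np.array([(px[0]-K[0,2])/K[0,0],-(px[1]-K[1,2])/K[1,1],-1.])
    return -R.T@T[:3,3],R.T@d
def onplane(f,px,z):
    o,d=ray(f,px);return o+d*(z-o[2])/d[2]
def tri(f,p,g,q):
    o,d=ray(f,p);a,b=ray(g,q)
    s=np.linalg.lstsq(np.c_[d,-b],a-o,rcond=None)[0]
    A=o+d*s[0];B=a+b*s[1];return (A+B)/2,np.linalg.norm(A-B)
def bydepth(f,px):
    o,d=ray(f,px);u,v=int(round(px[0])),int(round(px[1]))
    return o+d*float(np.median(f["depth"][v-1:v+2,u-1:u+2]))
def mask(f,lo,hi,amin=150):
    h=cv2.cvtColor(f["img"],cv2.COLOR_RGB2HSV)
    m=cv2.inRange(h,lo,hi);c,_=cv2.findContours(m,cv2.RETR_EXTERNAL,cv2.CHAIN_APPROX_NONE)
    return [x for x in c if cv2.contourArea(x)>amin]
YEL=((24,140,90),(34,255,255))
def ends(c):
    p=cv2.boxPoints(cv2.minAreaRect(c))
    if np.linalg.norm(p[0]-p[1])>np.linalg.norm(p[1]-p[2]): p=np.roll(p,-1,0)
    return (p[0]+p[1])/2,(p[2]+p[3])/2,np.linalg.norm(p[0]-p[1])
E
python3 - <<'E'
from h import *
F={n:dict(np.load(f"{n}0.npz")) for n in("scene","top")}
for n,f in F.items():
    print(n)
    for c in mask(f,*YEL):
        a,b,w=ends(c);m=(a+b)/2
        A,B=onplane(f,a,.034),onplane(f,b,.034)
        print(a.round(1),b.round(1),round(float(w),1),"A",A.round(4),"B",B.round(4),"len",np.linalg.norm(A-B).round(3),"depth",bydepth(f,m).round(4))
    for c in mask(f,(0,200,110),(4,255,255))+mask(f,(175,200,110),(180,255,255)):
        a,b,w=ends(c);print("red",a,b,w,onplane(f,a,.036).round(4),onplane(f,b,.036).round(4))
f=F["top"]
h=cv2.cvtColor(f["img"],cv2.COLOR_RGB2HSV)
for t in np.linspace(0,1,28):
    p=np.array([345,207])*(1-t)+np.array([200,302])*t;print(p.round(),h[int(p[1]),int(p[0])],bydepth(f,p).round(3)) 
E
```

```text
scene
[222.2 152.6] [188.8 222.7] 19.9 A [ 0.4906 -0.0114  0.034 ] B [ 0.5711 -0.1289  0.034 ] len 0.142 depth [ 0.5385 -0.0775  0.0395]
[353. 120.] [341.3 178.3] 18.0 A [0.5639 0.1967 0.034 ] B [0.6431 0.081  0.034 ] len 0.14 depth [0.6102 0.1293 0.0398]
[296.7 113.4] [279.9 170.3] 19.2 A [0.4924 0.1405 0.034 ] B [0.5746 0.0268 0.034 ] len 0.14 depth [0.5411 0.0749 0.0397]
red [136.53734 226.48132] [373.7674 277.0904] 8.306426 [ 0.5347 -0.1833  0.036 ] [ 0.7811 -0.0168  0.036 ]
top
[488.7 360. ] [483.3 384.2] 12.1 A [ 0.3317 -0.3941  0.034 ] B [ 0.2929 -0.3839  0.034 ] len 0.04 depth [ 0.3206 -0.3738  0.0647]
[331.8 214.7] [269.2 256.3] 13.0 A [ 0.5678 -0.1309  0.034 ] B [ 0.4943 -0.0248  0.034 ] len 0.129 depth [ 0.5308 -0.0769  0.041 ]
[240.8 210.8] [177.4 253.1] 12.8 A [0.5708 0.0256 0.034 ] B [0.4962 0.1315 0.034 ] len 0.129 depth [0.5332 0.0781 0.0407]
[209.4 170. ] [145.9 210.8] 13.0 A [0.6403 0.0821 0.034 ] B [0.5668 0.1886 0.034 ] len 0.129 depth [0.6027 0.1345 0.0406]
[345. 207.] [  2 182 191] [ 0.581 -0.153  0.036]
[340. 211.] [  8 128  78] [ 0.576 -0.147  0.018]
[334. 214
[... 531 characters left out ...]
275. 253.] [ 31 156 200] [ 0.501 -0.035  0.039]
[270. 256.] [ 25 167 192] [ 0.495 -0.026  0.04 ]
[264. 260.] [ 28 135 192] [ 0.488 -0.017  0.037]
[259. 263.] [ 24  99 160] [ 0.482 -0.008  0.029]
[254. 267.] [ 17  33 193] [0.476 0.001 0.028]
[248. 270.] [ 16  36 193] [0.47  0.01  0.028]
[243. 274.] [ 14  32 192] [0.464 0.019 0.028]
[238. 277.] [ 17  36 191] [0.457 0.028 0.028]
[232. 281.] [ 16  35 192] [0.451 0.037 0.028]
[227. 284.] [ 13  36 193] [0.445 0.046 0.027]
[221. 288.] [ 15  34 193] [0.439 0.055 0.027]
[216. 291.] [ 14  36 192] [0.433 0.064 0.028]
[211. 295.] [ 12  41 181] [0.427 0.073 0.028]
[205. 298.] [ 11  66 131] [0.419 0.083 0.013]
[200. 302.] [ 10 142 106] [0.412 0.093 0.01 ]
```

Heights agree with the text: handle top 40–41 mm, blade top 28 mm. The mid works out at about (0.496, -0.029), with the axis along (-0.563, 0.826). I'll compute the slot centre and start moving over.

```bash
python3 - <<'E'
from h import *
F={n:dict(np.load(f"{n}0.npz")) for n in("scene","top")}
f=F["top"]
h=cv2.cvtColor(f["img"],cv2.COLOR_RGB2HSV)
m=((h[...,0]<5)|(h[...,0]>174))&(h[...,1]>190)&(h[...,2]>130)
c=max(cv2.findContours(m.astype(np.uint8),0,1)[0],key=cv2.contourArea)
a,b,w=ends(c);A,B=onplane(f,a,.036),onplane(f,b,.036)
u=(B-A)[:2]/np.linalg.norm((B-A)[:2]);
if u[0]<0:u=-u
x=np.array([u[1],-u[0]]);M=((A+B)/2)[:2]
print("red",a,b,w,A,B,np.linalg.norm(A-B),"x",x,"mid",M)
C=M-.161*x; mid=np.array([.4957,-.0294])
print("centre",C,"chisel mid in tray (x,y):",(mid-C)@x,(mid-C)@np.array([-x[1],x[0]]),"yaw deg",np.degrees(np.arctan2(x[1],x[0])))
# dark corners of tray far end, for check
for p in((113,194),(203,340)): print(onplane(f,p,.036))
E
python3 -m crank '[[0,0,-0.091,1.6,3.97,0,0.65],[0,0,-0.091,1.6,3.97,0,0.65],[0,0,-0.091,1.6,3.97,0,0.65],[0,0,-0.091,1.6,3.97,0,0.65],[0,0,-0.091,1.6,3.97,0,0.65]]'
python3 -m crank '[[0,0,-0.091,1.6,3.97,0,0.65],[0,0,-0.091,1.6,3.97,0,0.65],[0,0,-0.091,1.6,3.97,0,0.65],[0,0,-0.091,1.6,3.97,0,0.65],[0,0,-0.091,1.6,3.97,0,0.65]]'
python3 -m crank '[[0,0,-0.091,1.6,3.97,0,0.65],[0,0,-0.091,1.6,3.97,0,0.65],[0,0,-0.091,1.6,3.97,0,0.65],[0,0,-0.091,1.6,3.97,0,0.65],[0,0,-0.091,1.6,3.97,0,0.65]]'
```

```text
red [277.25003 102.25002] [276.25003 103.25002] 0.70710677 [ 0.76346404 -0.0331929   0.036     ] [ 0.76160903 -0.03146595  0.036     ] 0.002534451142537755 x [-0.68138904 -0.73192143] mid [ 0.76253654 -0.03232943]
centre [0.87224017 0.08550992] chisel mid in tray (x,y): 0.3406753810143313 -0.19729945676027377 yaw deg -132.952283104649
[0.59426708 0.24595633 0.036     ]
[0.35425342 0.08241883 0.036     ]
time_s: 0.72
ee_pos: [0.3374, -0.4242, 0.2373]
ee_rot: [-3.141, 0.0, -0.067]
ft_force: [0.4, -0.5, 0.5]
opening: 0.652
grasp_force: 0.0
time_s: 1.35
ee_pos: [0.4173, -0.2257, 0.2374]
ee_rot: [-3.142, 0.0, -0.522]
ft_force: [0.2, -0.1, -0.2]
opening: 0.65
grasp_force: 0.0
time_s: 1.98
ee_pos: [0.4974, -0.0272, 0.2375]
ee_rot: [3.141, 0.0, -0.977]
ft_force: [0.6, -0.0, 0.6]
opening: 0.647
grasp_force: 0.0
```

```bash
python3 - <<'E'
from h import *
from rig import env,grab_frame
f=dict(np.load("top0.npz"))
h=cv2.cvtColor(f["img"],cv2.COLOR_RGB2HSV)
m=(((h[...,0]<6)|(h[...,0]>174))&(h[...,1]>170)&(h[...,2]>110)).astype(np.uint8)
m[:60]=0;m=cv2.morphologyEx(m,cv2.MORPH_CLOSE,np.ones((5,5)))
c=max(cv2.findContours(m,0,1)[0],key=cv2.contourArea)
a,b,w=ends(c);A,B=onplane(f,a,.036),onplane(f,b,.036)
u=(B-A)[:2]/np.linalg.norm((B-A)[:2]);u=u if u[0]>0 else -u
x=np.array([u[1],-u[0]]);M=((A+B)/2)[:2]
print("red",a,b,w,np.linalg.norm(A-B),"x",x,"mid",M)
C=M-.161*x; mid=np.array([.4957,-.0294])
print("centre",C,"chisel mid in tray:",(mid-C)@x,(mid-C)@np.array([-x[1],x[0]]))
g=grab_frame("scene");cv2.imwrite("pics/s1.png",g["img"][:,:,::-1])
E
```

```text
red [268.8077   94.46154] [363.42307 236.38461] 5.824335 0.2967536703873146 x [ 0.56241782 -0.82685319] mid [ 0.65452431 -0.10146615]
centre [0.56397504 0.03165721] chisel mid in tray: 0.01208624576148551 -0.09079310047930295
```

View pics/s1.png

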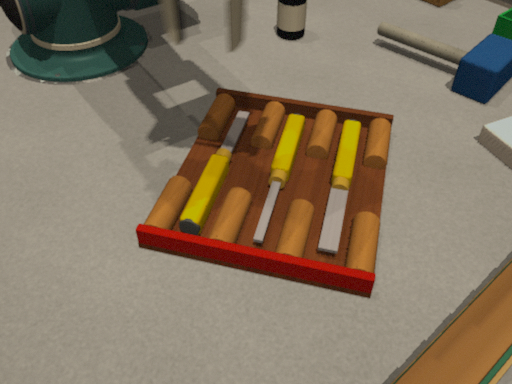

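Fingers are well aligned above; the chisel sits 12 mm redward of its slot's centre. I'll descend to just above the handle and look.

```bash

python3 -m crank '[[0,0,0,0.25,-0.7,-3.6,0.65],[0,0,0,0,0,-4,0.65],[0,0,0,0,0,-4,0.65],[0,0,0,0,0,-3.5,0.65],[0,0,0,0,0,-1.8,0.65]]'
python3 -m crank '[[0,0,0,0,0,0,0.65],[0,0,0,0,0,0,0.65]]'
python3 - <<'E'
from h import *
from rig import env,grab_frame
a=[grab_frame(n)["img"][60:360,100:500] for n in("scene","top")]
cv2.imwrite("pics/s2.png",np.hstack(a)[:,:,::-1])
E
```

```text
time_s: 2.65
ee_pos: [0.4988, -0.0356, 0.0667]
ee_rot: [3.14, 0.002, -0.974]
ft_force: [-0.3, 0.1, -0.4]
opening: 0.65
grasp_force: 0.0
time_s: 2.9
ee_pos: [0.5003, -0.0357, 0.0701]
ee_rot: [-3.14, -0.001, -0.974]
ft_force: [-0.1, 0.5, -0.7]
opening: 0.654
grasp_force: 0.0
```

View pics/s2.png

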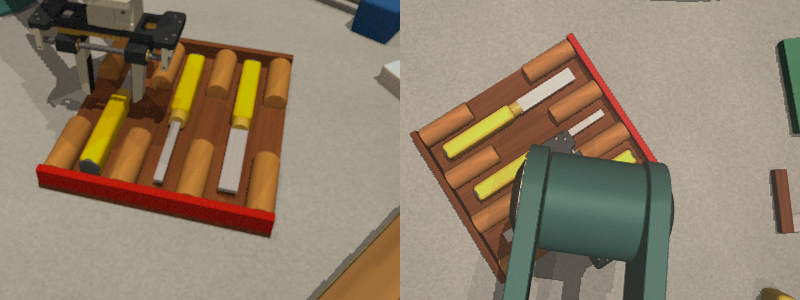

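The fingers (tips near crop (86,95) and (137,103)) straddle the handle's ferrule end, near (118,95), and are clear of neighbours and dividers. Next: descend and grip.

```bash

python3 -m crank '[[0,0,0,0,0,-1.2,0.65],[0,0,0,0,0,-1.2,0.65],[0,0,0,0,0,-1.0,0.65],[0,0,0,0,0,-0.3,0.65],[0,0,0,0,0,0,0.65]]'
python3 -m crank '[[0,0,0,0,0,0,0.5],[0,0,0,0,0,0,0.4],[0,0,0,0,0,0,0.3],[0,0,0,0,0,0,0.2],[0,0,0,0,0,0,0.1]]' 30
python3 -m crank '[[0,0,0,0,0,0,0.1],[0,0,0,0,0,0,0.1]]' 30
```

```text
time_s: 3.62
ee_pos: [0.4996, -0.0356, 0.0314]
ee_rot: [3.141, 0.0, -0.974]
ft_force: [0.7, 0.0, -1.0]
opening: 0.652
grasp_force: 0.0
time_s: 4.25
ee_pos: [0.4998, -0.0356, 0.0319]
ee_rot: [-3.141, -0.0, -0.974]
ft_force: [-0.7, 0.3, 2.0]
opening: 0.298
grasp_force: 29.6
time_s: 4.5
ee_pos: [0.4998, -0.0356, 0.0319]
ee_rot: [-3.141, -0.0, -0.974]
ft_force: [0.8, 1.6, 2.8]
opening: 0.301
grasp_force: 29.6
```

Gripped at 28 mm, which is the handle width. Next: lift.

```bash

python3 -m crank '[[0,0,0,0,0,0.5,0.1],[0,0,0,0,0,1,0.1],[0,0,0,0,0,2,0.1],[0,0,0,0,0,3,0.1],[0,0,0,0,0,3,0.1]]' 40
python3 -m crank '[[0,0,0,0,0,3,0.1],[0,0,0,0,0,2,0.1],[0,0,0,0,0,1,0.1],[0,0,0,0,0,0,0.1],[0,0,0,0,0,0,0.1]]'
python3 - <<'E'
from h import *
from rig import env,grab_frame
f=grab_frame("scene");g=grab_frame("top");np.savez("s3.npz",**f)
cv2.imwrite("pics/s3.png",np.hstack([f["img"][0:300,60:460],g["img"][60:360,100:500]])[:,:,::-1])
E
```

```text
time_s: 5.12
ee_pos: [0.4994, -0.0357, 0.128]
ee_rot: [3.141, 0.0, -0.974]
ft_force: [0.1, 0.2, -2.4]
opening: 0.3
grasp_force: 39.5
time_s: 5.75
ee_pos: [0.4993, -0.0356, 0.1855]
ee_rot: [3.14, 0.001, -0.974]
ft_force: [0.2, 0.1, -2.5]
opening: 0.298
grasp_force: 39.5
```

View pics/s3.png

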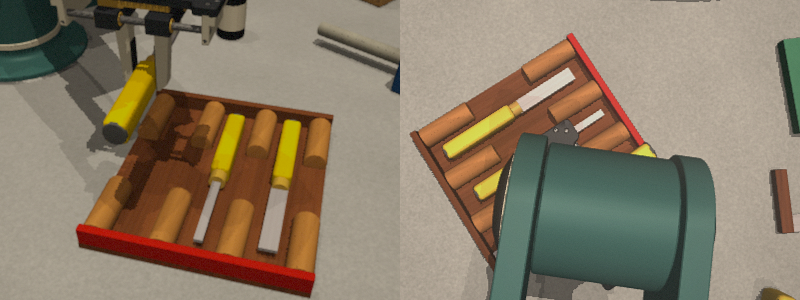

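The chisel is held well above the tray with its handle toward (115,130) in the left crop, and the other two are undisturbed. I'll check its tilt, then turn it end for end.

```bash

python3 - <<'E'
from h import *
f=dict(np.load("s3.npz"))
c=max(mask(f,*YEL),key=lambda c:ends(c)[0][0]*-1)
a,b,w=ends(c)
for t in(.2,.4,.6,.8):
    p=a*(1-t)+b*t;print(p.round(),bydepth(f,p).round(3))
E
for i in 1; do python3 -m crank '[[0,0,0.05,0,0,0,0.1],[0,0,0.1,0,0,0,0.1],[0,0,0.15,0,0,0,0.1],[0,0,0.15,0,0,0,0.1],[0,0,0.15,0,0,0,0.1]]'; done
python3 -m crank '[[0,0,0.15,0,0,0,0.1],[0,0,0.15,0,0,0,0.1],[0,0,0.15,0,0,0,0.1],[0,0,0.15,0,0,0,0.1],[0,0,0.15,0,0,0,0.1]]'
python3 -m crank '[[0,0,0.15,0,0,0,0.1],[0,0,0.15,0,0,0,0.1],[0,0,0.15,0,0,0,0.1],[0,0,0.15,0,0,0,0.1],[0,0,0.15,0,0,0,0.1]]'
python3 -m crank '[[0,0,0.15,0,0,0,0.1],[0,0,0.15,0,0,0,0.1],[0,0,0.15,0,0,0,0.1],[0,0,0.15,0,0,0,0.1],[0,0,0.15,0,0,0,0.1]]'
python3 -m crank '[[0,0,0.15,0,0,0,0.1],[0,0,0.092,-0.3,0.5,0,0.1],[0,0,0,-0.5,0.8,0,0.1],[0,0,0,-0.5,0.8,0,0.1],[0,0,0,0,0,0,0.1]]'
```

```text
[201.  84.] [ 0.528 -0.063  0.193]
[194.  95.] [ 0.542 -0.083  0.193]
[188. 107.] [ 0.556 -0.102  0.193]
[181. 118.] [ 0.567 -0.119  0.193]
time_s: 6.48
ee_pos: [0.4994, -0.0356, 0.186]
ee_rot: [3.141, 0.001, -0.369]
ft_force: [-0.8, 0.1, -1.4]
opening: 0.303
grasp_force: 39.5
time_s: 7.1
ee_pos: [0.4994, -0.0356, 0.186]
ee_rot: [-3.141, 0.001, 0.381]
ft_force: [-0.3, 0.5, -1.8]
opening: 0.3
grasp_force: 39.5
time_s: 7.72
ee_pos: [0.4994, -0.0356, 0.186]
ee_rot: [-3.141, 0.0, 1.131]
ft_force: [-0.0, -0.4, -2.3]
opening: 0.298
grasp_force: 39.5
time_s: 8.35
ee_pos: [0.4995, -0.0356, 0.186]
ee_rot: [-3.141, -0.0, 1.881]
ft_force: [-0.4, -0.1, -1.8]
opening: 0.302
grasp_force: 39.5
time_s: 8.98
ee_pos: [0.4863, -0.014, 0.1867]
ee_rot: [3.141, 0.0, 2.117]
ft_force: [-0.2, -0.1, -2.3]
opening: 0.302
grasp_force: 39.5
```

```bash

python3 -m crank '[[0,0,0.05,0,0,-1,0.1],[0,0,0,0,0,-2.5,0.1],[0,0,0,0,0,-2.5,0.1],[0,0,0,0,0,-1,0.1],[0,0,0,0,0,0,0.1]]'
python3 - <<'E'
from h import *
from rig import env,grab_frame
f=grab_frame("scene");g=grab_frame("top")
cv2.imwrite("pics/s4.png",np.hstack([f["img"][0:300,60:460],g["img"][60:360,100:500]])[:,:,::-1])
E
```

```text
time_s: 9.6
ee_pos: [0.4866, -0.0146, 0.1166]
ee_rot: [-3.141, -0.0, 2.168]
ft_force: [0.1, 0.4, -1.3]
opening: 0.3
grasp_force: 39.5
```

View pics/s4.png

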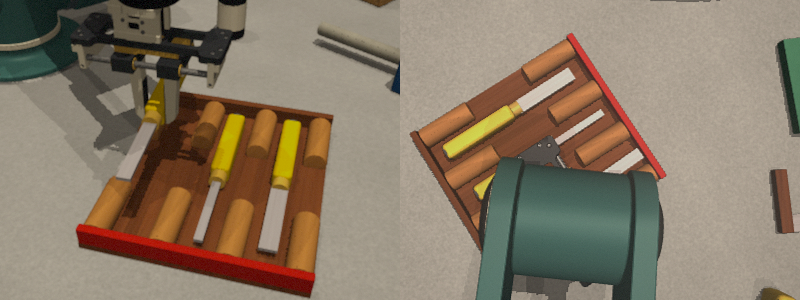

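The blade now points to the red board: tip at (125,178) left crop, (640,153) right crop, centred between the dividers. Next: lower.

```bash

python3 -m crank '[[0,0,0,0,0,-2,0.1],[0,0,0,0,0,-2.5,0.1],[0,0,0,0,0,-1.7,0.1],[0,0,0,0,0,-0.8,0.1],[0,0,0,0,0,0,0.1]]'
python3 -m crank '[[0,0,0,0,0,-0.3,0.1],[0,0,0,0,0,-0.3,0.1],[0,0,0,0,0,-0.2,0.1],[0,0,0,0,0,-0.1,0.1],[0,0,0,0,0,0,0.1]]'
python3 -m crank '[[0,0,0,0,0,-0.2,0.1],[0,0,0,0,0,-0.1,0.1],[0,0,0,0,0,0,0.1]]'
```

```text
time_s: 10.32
ee_pos: [0.4866, -0.0146, 0.0464]
ee_rot: [-3.141, -0.0, 2.168]
ft_force: [0.1, 0.3, -1.3]
opening: 0.3
grasp_force: 39.5
time_s: 10.95
ee_pos: [0.4866, -0.0146, 0.0377]
ee_rot: [-3.142, 0.0, 2.168]
ft_force: [0.3, -0.1, -0.8]
opening: 0.302
grasp_force: 39.5
time_s: 11.32
ee_pos: [0.4865, -0.0146, 0.0345]
ee_rot: [-3.141, -0.0, 2.168]
ft_force: [-0.2, -1.1, -2.0]
opening: 0.298
grasp_force: 39.5
```

Heights still match a chisel just off the floor; I'll go down in small steps.

```bash

python3 -m crank '[[0,0,0,0,0,-0.1,0.1],[0,0,0,0,0,-0.1,0.1],[0,0,0,0,0,0,0.1]]'
python3 -m crank '[[0,0,0,0,0,-0.05,0.1],[0,0,0,0,0,0,0.1]]'
```

```text
time_s: 11.7
ee_pos: [0.4866, -0.0146, 0.0326]
ee_rot: [-3.141, -0.0, 2.168]
ft_force: [-0.7, -0.5, -2.1]
opening: 0.304
grasp_force: 39.5
time_s: 11.95
ee_pos: [0.4866, -0.0146, 0.0321]
ee_rot: [3.142, -0.0, 2.168]
ft_force: [0.1, -1.0, -1.5]
opening: 0.3
grasp_force: 39.5
```

```bash

python3 -m crank '[[0,0,0,0,0,-0.04,0.1],[0,0,0,0,0,0,0.1]]'
python3 -m crank '[[0,0,0,0,0,-0.04,0.1],[0,0,0,0,0,0,0.1]]'
```

```text
time_s: 12.2
ee_pos: [0.4867, -0.0146, 0.0319]
ee_rot: [3.142, 0.0, 2.168]
ft_force: [-1.1, -0.9, -0.4]
opening: 0.295
grasp_force: 39.6
time_s: 12.45
ee_pos: [0.4867, -0.0146, 0.0319]
ee_rot: [3.142, 0.0, 2.168]
ft_force: [-4.0, -0.1, 6.3]
opening: 0.295
grasp_force: 39.6
```

It is touching the floor (+6 N). Next: release slowly, retreat straight up, then look.

```bash

python3 -m crank '[[0,0,0,0,0,0,0.35],[0,0,0,0,0,0,0.45],[0,0,0,0,0,0,0.55],[0,0,0,0,0,0,0.65],[0,0,0,0,0,0,0.65]]' 10
python3 -m crank '[[0,0,0,0,0,1,0.65],[0,0,0,0,0,2,0.65],[0,0,0,0,0,4,0.65],[0,0,0,0,0,5,0.65],[0,0,0,0,0,5,0.65]]'
python3 -m crank '[[0,0,0,0,-4,3,0.65],[0,0,0,0,-5,0,0.65],[0,0,0,0,-6,0,0.65],[0,0,0,0,-6,0,0.65],[0,0,0,0,-6,0,0.65]]'
python3 -m crank '[[0,0,0,0,-5,0,0.65],[0,0,0,0,-3,0,0.65],[0,0,0,0,0,0,0.65]]'
python3 - <<'E'
from h import *
from rig import env,grab_frame
f=grab_frame("scene");g=grab_frame("top")
cv2.imwrite("pics/s5.png",np.hstack([f["img"][60:360,100:500],g["img"][60:360,100:500]])[:,:,::-1])
for c in mask(g,*YEL):
    a,b,w=ends(c);A,B=onplane(g,a,.034),onplane(g,b,.034);m=(a+b)/2
    print(A.round(3),B.round(3),[bydepth(g,a*(1-t)+b*t).round(3)[2] for t in(.2,.5,.8)])
E
```

```text
time_s: 13.08
ee_pos: [0.4866, -0.0146, 0.0313]
ee_rot: [-3.142, 0.0, 2.168]
ft_force: [-0.6, -0.5, 0.4]
opening: 0.642
grasp_force: 0.0
time_s: 13.7
ee_pos: [0.4863, -0.0146, 0.2037]
ee_rot: [3.141, 0.0, 2.168]
ft_force: [0.7, -0.4, -0.4]
opening: 0.652
grasp_force: 0.0
time_s: 14.32
ee_pos: [0.4862, -0.2866, 0.2323]
ee_rot: [3.141, 0.001, 2.168]
ft_force: [0.3, 0.7, 0.2]
opening: 0.651
grasp_force: 0.0
time_s: 14.7
ee_pos: [0.4862, -0.3661, 0.2314]
ee_rot: [-3.141, -0.0, 2.166]
ft_force: [-0.9, 0.9, -1.3]
opening: 0.647
grasp_force: 0.0
[ 0.33  -0.393  0.034] [ 0.293 -0.384  0.034] [np.float64(0.066), np.float64(0.066), np.float64(0.065)]
[ 0.493 -0.03   0.034] [0.419 0.079 0.034] [np.float64(0.04), np.float64(0.041), np.float64(0.04)]
[0.571 0.026 0.034] [0.497 0.132 0.034] [np.float64(0.041), np.float64(0.039), np.float64(0.04)]
[0.64  0.082 0.034] [0.567 0.189 0.034] [np.float64(0.04), np.float64(0.041), np.float64(0.041)]
```

View pics/s5.png

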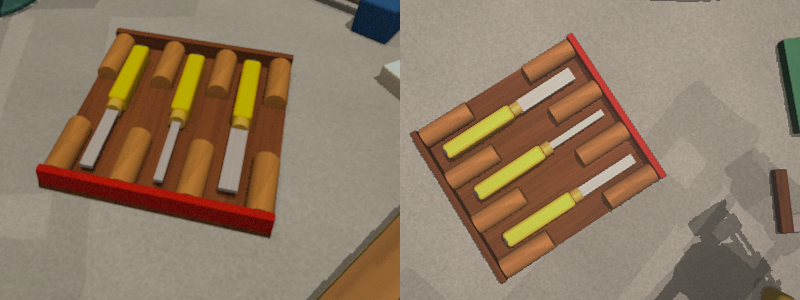

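All three chisels lie flat in their slots with blades to the red board. The turned one's handle is at about (125,75) left and (540,220) right, its top is at 40 mm like its mates, and the mates have not moved.

```bash
python3 -c "
from rig import env
print(env.job_done())"
```

```text
the job is handed in; nothing more can be done
None
```

The back-to-front chisel was turned end for end and laid flat in its own slot, blade to the red end; the other two were not moved, and the job was handed in at about 15 s.

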